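# Refit the hinge pin of the lime press

## Task

The lever of the lime press has been set back in its yoke after washing; now lift the long hinge pin up and off the drip stand's hooks and push it nose first, from the press's left side (the side of the drip stand), through the near bushing, the lever's eye and the far bushing until its collar is home against the near bushing. Finish still gripping the pin by its handle in that position, so that I can snap the retaining clip onto its far end: do not let go. Leave the short pin on its hooks and everything else on the counter where it is.

Things in the scene. Friction and masses are not known exactly. Their poses are not given: they have to be found in the camera images.
- pin: Long hinge pin: steel shank 12 mm thick and 112 mm long plus a 12 mm tapered nose (to 6 mm thick); behind the shank a collar (26 mm across, 6 mm thick), then the handle. Origin: on the axis, on the collar's face towards the shank; -y runs along the shank to the nose. 0.09 to 0.18 kg, centre of mass about 40 mm noseward of the origin. Starts level (z up) across one pair of the stand's hooks.
- pin_handle (a point): Middle of the long pin's square black plastic handle (18 x 18 mm in section, 48 mm long along the pin's axis, flat sides facing the pin's +x, -x, +z and -z), at (0, 30, 0) mm in the pin's frame: the place to grip it.
- pin_tip (a point): The nose end of the long pin, on its axis, at (0, -124, 0) mm in the pin's frame.
- short_pin: A shorter spare pin of the same make (same handle and collar; shank and nose together 80 mm). It lies across the other pair of hooks and stays there. Same frame as the long pin.
- stand: Drip stand, fixed: steel tray 210 (x) x 140 (y) x 14 mm with two pairs of wire hooks, at x = -50 and at x = +50 mm, each pair at y = -23 and +23 mm. A pin lies across a pair along y, nose to -y, origin at y = +31, z = 115 mm, its handle overhanging at +y; which pin has which pair varies. Origin: underside centre, z up.
- hook (a point): One of the four hooks (6 mm wire), at the axis of a pin lying in it: 115 mm above the counter, at (-50, 23) mm in the stand's frame. All are upturned Js, open at the top: the tip on the -x side rises to 127 mm above the counter, the upright on the +x side to 137 mm, 18 mm free between them.
- press: Lime press, fixed: cast aluminium base 250 x 150 mm; at x = +60 mm a yoke of two upright cheeks, each ending in a round eye (40 mm across, top 165 mm above the counter) with a brass bushing; steel strainer cup at x = -80 mm. The bushings' common axis runs along the press's y, 145 mm above the counter. Origin: underside centre, z up, -x is the side of the lever's handle.
- bush_near (a point): Centre of the outer mouth of the near (left, +y) bushing, at (60, 48, 145) mm in the press's frame; its axes are the press's. The bore is 16 mm in diameter and 18 mm long, open through.
- bush_far (a point): Centre of the outer mouth of the far (right, -y) bushing, at (60, -48, 145) mm in the press's frame: 96 mm beyond the near one. Same bore and length. Between the two eyes is a 60 mm gap that the lever's hub stands in.
- lever: The lever of the press, loose, lying in place: hub 52 mm wide with a 20 mm eye standing in the yoke between the bushings, bar and black handle towards the press's -x, its presser in the strainer cup. Origin: centre of the eye; its axes start the same as the press's. The eye starts in line with the bushings, within about 1 mm.
- saucer: Orange saucer of sambal, 90 mm across, 22 mm high; a bystander. Origin: underside centre.
- lime_plate: White plate with small limes, 170 mm across, 64 mm high; a bystander. Origin: underside centre.
- cruet_dark: Glass sauce bottle with a black top, 72 mm across, 176 mm high with its spout; a bystander. Origin: underside centre.
- cruet_oil: Glass oil bottle with a green top, same size; a bystander. Origin: underside centre.
- jug: Steel jug, 84 mm across, 110 mm high; a bystander. Origin: underside centre.
- tongs: Steel tongs with red handles lying on the counter, 236 mm long, 14 mm high; a bystander. Origin: underside centre.
Not all that is in view belongs to the job. Leave any red look-alike of the pin alone.

How it is judged (in metres and radians):
On the way, in this order (a step that is already met when the one before it is completed fails the run):
1. the long pin is lifted up and clear of its hooks, in the gripper (z of pin in the frame of stand above 0.14 m and z of pin_tip in the frame of stand above 0.125 m and contact force between pin and stand below 0.05 N and contact force between the fingers and pin above 1 N), for 0.1 s.
2. the pin's nose has come through the near bushing from the left (y of pin_tip in the frame of bush_near between -0.09 and -0.02 m and distance between pin_tip and bush_near below 0.091 m and x of pin_tip in the frame of bush_near between -0.01 and 0.01 m and z of pin_tip in the frame of bush_near between -0.01 and 0.01 m), for 0.05 s.
3. the nose has come through the far bushing too (y of pin_tip in the frame of bush_far below -0.002 m and angle between the y axis of pin and the y axis of press, either way round below 0.08 rad and x of pin in the frame of bush_near between -0.012 and 0.012 m), for 0.05 s.
At the end, for the whole second after the job is handed in: The long pin spans both bushings and the lever's eye (still in line within 6 mm): collar within 7 mm of the near bushing, nose 20 mm or more beyond the far one, in line within 4 mm and 0.06 rad, at rest, and the fingers still grip it (over 1.5 N) (y of pin in the frame of bush_near below 0.007 m and y of pin_tip in the frame of bush_far below -0.02 m and x of pin in the frame of bush_near between -0.004 and 0.004 m and z of pin in the frame of bush_near between -0.004 and 0.004 m and angle between the y axis of pin and the y axis of press, either way round below 0.06 rad and distance between lever and bush_near below 0.056 m and distance between lever and bush_far below 0.056 m and z of lever in the frame of bush_near between -0.006 and 0.006 m and x of lever in the frame of bush_near between -0.006 and 0.006 m and contact force between the fingers and pin above 1.5 N and linear speed of pin below 0.02 m/s); the arm keeps its last pose, push and grip.
It fails at once if the short pin is lifted or knocked out of its place (over 20 mm) (distance of short_pin from where it was at the start of the episode above 0.02 m).
It fails at once if a bystander is pushed away (over 30 mm) (distance of any of saucer, lime_plate, jug, cruet_dark, cruet_oil, tongs from where it was at the start of the episode above 0.03 m).
It also fails if it takes over 45 s, if anything falls off the work surface, if the arm or the gripper's body presses on something with over 40 N, if the wrist force passes 120 N, or if a joint passes its speed limit or range.

## Robot

A 7-joint arm with a two-finger parallel gripper is mounted at the origin on the work surface. World frame = base frame: x ahead of the robot, y to its left, z up, the work surface at z = 0. Lengths are in m, angles in degrees, forces in N, time in s.
With the tool pointing down it reaches from about 0.425 to 0.95 m from the base axis. Payload 16.7 kg.
Tool frame: the origin (TCP) lies on the centre line of the jaws, within the pads' length; the fingertips stand 17 mm ahead of it and the grasp point (between the pads) lies 2 mm behind it; z points along the fingers, y is the direction in which the jaws open and shut (so a half turn about z gives the same grasp; the last joint's range is limited). The gripper opens to 94 mm and grips with 3 to 60 N. Pads are 16 mm wide; open, the fingers measure 119 mm over their backs; the gripper's body (75 mm by 177 mm) begins 78 mm behind the grasp point.
Start: joints at [-84.998, 24.414, 4.234, 92.017, -1.954, 63.644, -3.845], TCP at [0.158, 0.656, 0.222] pointing down, gripper open.
Joint ranges: [-163.25, 163.25], [-28.42, 122.38], [-70.27, 78.77], [12.13, 141.07], [-58.53, 238.53], [9.26, 117.41], [-156.51, 156.51]. Speed limits (degrees/s): [108.29, 108.29, 136.94, 136.94, 172.46, 172.46, 172.46].

## Interface

Orientations are given as a 3x3 rotation matrix whose columns are the frame's x, y, z axes.
In Python, from station import manip, vision, nets gives the robot as it stands.
- The arm moves only by the tool arm_command, never from a script. Its argument "deltas" is a list of rows, each an object with "offset": the shift along the tool's x, y, z in units of 0.04 m (1.0 is 0.04 m), a list of three; "rot": the turn, a rotation vector about the tool's x, y, z in units of 6 degrees (1.0 is 6 degrees), a list of three; "jaw": the finger opening in mm, from 0 to 94. In form: [{"offset": [dx, dy, dz], "rot": [wx, wy, wz], "jaw": jaw}, ...]. A call has exactly 5 rows; each row shifts and turns the commanded pose from where the row before left it, along the tool's axes as they then stand; what a row does not reach is not made up. A row lasts 1/8 s, in which the tool goes at most 62.5 mm and 10.7 degrees, less where a joint would pass 70% of its speed; a pose out of reach is approached as far as the arm can. A call with a number of a shift or a turn outside -1 to 1 is refused whole. A call with a gripper value outside its range is refused whole. The fingers move at their own pace and stop on an object; "squeeze" is the grip in N (left out, the last holds). Time passes only in rows, so rows that do not move let the fingers close, or fill a call up. It gives the time, the measured TCP pose, the force and the opening at its end, in the units of the state.
- manip.get_state(): the state, without advancing time (a new reading comes with each control period).
- vision.capture(name): name is "side" or "top" or "wrist"; returns the picture (480x640x3 uint8, red, green, blue); there is no depth.
- vision.calibration(name): a dict with "fovy" (degrees; the focal length in pixels is half the picture's height over the tangent of half this angle, whatever the lens; pixels are square), "cx", "cy" (the principal point, pixels), "k1" (the pictures are not rectified: a ray, as slopes to the right and down, at radius r is drawn at 1 + k1 r^2 times it, then the intrinsics apply), "rvec" (rotation vector, rad) and "tvec" (3), from world to camera coordinates, as OpenCV has them. Camera axes: x right, y down, z forward; pixel columns grow to the right and rows downward; lengths in m; the calibration is good to about 2 mm. A picture is of the moment at which its call begins: read the wrist's pose just before it. calibration takes no time and is no camera call; for the wrist camera it gives the pose at the moment of the call.
- manip.job_done(): hands the job in, once; it reports no verdict.
Trained networks look in the newest picture that a camera, given by its name, has taken for a name from the list of things; names that differ only in an ending like _2 or _b are one class to them, and where a whole thing is asked for, a point or a joint stands for the part that bears it (a point fixed in the world has none). Each returns a list of dicts, best first, with "confidence" (0 to 1); they miss things now and then, are a little off and sometimes report something else, mostly with a low value. They report only what shows in the picture. A call takes as long as a camera call. They do not tell look-alikes from the thing itself.
- nets.look_for(camera, name): "uv" ([column, row] in pixels, amid what is visible of it).
- nets.cut_out(camera, name): "region" (480x640 bool, what is visible of it) and "uv" ([column, row] in pixels, amid what is visible of it).
- nets.tip_of(camera, name): "uv" ([column, row] in pixels: a listed point, or the origin of a listed thing).
The state is a dict: "clock": time; "joint_pos": joint angles; "joint_vel": joint speeds; "joint_efforts": joint torques, N m; "tcp_pos": TCP position; "eef_rot": TCP orientation; "ft_force": force on the tool from outside, world axes, zero at the start; "torque": the same for the moment, N m; "opening": opening from 0.0 (shut) to 1.0 (fully open).
Only numpy, scipy, OpenCV 4.12 (cv2) and the standard library are available. Lean on these libraries where they do the work, as an engineer would, in place of code of your own. Each camera call takes 0.05 s, during which the arm holds its last target. There are 200 camera calls.

## Working session

There is one attempt and no reset: what is moved stays moved. The work goes in short steps, Python scripts to look and compute and a tool call to move; the robot and the scene stay as the last step left them, time stands still between calls to the robot, and variables do not carry over. Pictures are saved under pics/ and viewed, about 8 in all and at most 12, crops included, and the job is handed in when it is done.

Besides the shell and the picture viewer there is one more tool, called after "Request:" as name(argument=value, ...) on one line, values as JSON. arm_command: Moves the arm, as the interface text tells. Its arguments: {"type":"object","properties":{"deltas":{"type":"array"},"squeeze":{"type":"number"}},"required":["deltas"]}

```bash
mkdir -p pics; cat > h.py <<'E'
import numpy as np, cv2
from station import manip, vision, nets
def K(c):
    f=240/np.tan(np.radians(c["fovy"])/2); return np.array([[f,0,c["cx"]],[0,f,c["cy"]],[0,0,1.]])
def dist(c): return np.array([c["k1"],0,0,0,0.])
def proj(c,P): return cv2.projectPoints(np.array(P,float).reshape(-1,1,3),np.array(c["rvec"],float),np.array(c["tvec"],float),K(c),dist(c))[0].reshape(-1,2)
def ray(c,uv):
    n=cv2.undistortPoints(np.array(uv,float).reshape(1,1,2),K(c),dist(c)).ravel()
    R=cv2.Rodrigues(np.array(c["rvec"],float))[0]; t=np.array(c["tvec"],float).ravel()
    d=R.T@np.array([n[0],n[1],1]); return -R.T@t, d/np.linalg.norm(d)
def onz(c,uv,z):
    o,d=ray(c,uv); return o+d*(z-o[2])/d[2]
def tri(rs):
    A=0;b=0
    for o,d in rs:
        M=np.eye(3)-np.outer(d,d); A=A+M; b=b+M@o
    p=np.linalg.solve(A,b); return p,[float(np.linalg.norm((np.eye(3)-np.outer(d,d))@(p-o))) for o,d in rs]
def save(n,im): cv2.imwrite(f"pics/{n}.png",im[:,:,::-1])
E
python3 - <<'E'
from h import *
np.set_printoptions(precision=4,suppress=True)
for n in("top","side"):
    save(n,vision.capture(n)); c=vision.calibration(n); print(n,{k:np.round(v,3) for k,v in c.items()})
    for t in("pin_handle","pin_tip","pin","short_pin","hook","bush_near","bush_far","press","stand","lever"):
        print(t,[(np.round(r["uv"]).tolist(),round(r["confidence"],2)) for r in nets.tip_of(n,t)][:4])
s=manip.get_state();print(s["tcp_pos"],s["eef_rot"],s["clock"],s["opening"])
E
```

```text
top {'fovy': np.float64(44.586), 'cx': np.float64(314.751), 'cy': np.float64(234.293), 'k1': np.float64(-0.03), 'rvec': array([ 2.075, -2.144,  0.241]), 'tvec': array([0.095, 0.57 , 1.368])}
pin_handle [([142.0, 340.0], 0.88), ([192.0, 277.0], 0.86)]
pin_tip [([259.0, 272.0], 0.91), ([162.0, 400.0], 0.8)]
pin [([142.0, 349.0], 0.89)]
short_pin [([203.0, 234.0], 0.78)]
hook [([210.0, 274.0], 0.81)]
bush_near [([388.0, 205.0], 0.86), ([258.0, 275.0], 0.48)]
bush_far [([425.0, 199.0], 0.83)]
press [([402.0, 238.0], 0.57)]
stand [([223.0, 261.0], 0.93)]
lever [([406.0, 198.0], 0.94)]
side {'fovy': np.float64(45.709), 'cx': np.float64(322.315), 'cy': np.float64(242.354), 'k1': np.float64(-0.076), 'rvec': array([ 2.014, -0.782,  0.462]), 'tvec': array([-0.347,  0.325,  0.945])}
pin_handle [([219.0, 209.0], 0.71), ([150.0, 240.0], 0.49)]
pin_tip [([256.0, 231.0], 0.73)]
pin [([231.0, 212.0], 0.77), ([140.0, 249.0], 0.52), ([406.0, 248.0], 0.47)]
short_pin [([260.0, 200.0], 0.65), ([441.0, 279.0], 0.64)]
hook [([230.0, 213.0], 0.96), ([398.0, 330.0], 0.21), ([313.0, 230.0], 0.21)]
bush_near [([230.0, 213.0], 0.74)]
bush_far [([447.0, 272.0], 0.84), ([230.0, 212.0], 0.55)]
press [([401.0, 331.0], 0.83)]
stand [([252.0, 251.0], 0.72), ([229.0, 213.0], 0.39)]
lever [([427.0, 264.0], 0.84)]
[0.1583 0.6561 0.2225] [[-0.9721  0.2347 -0.0001]
 [ 0.2347  0.9721 -0.0001]
 [ 0.     -0.0001 -1.    ]] 1.1 1.0005696491249534
```

View pics/top.png

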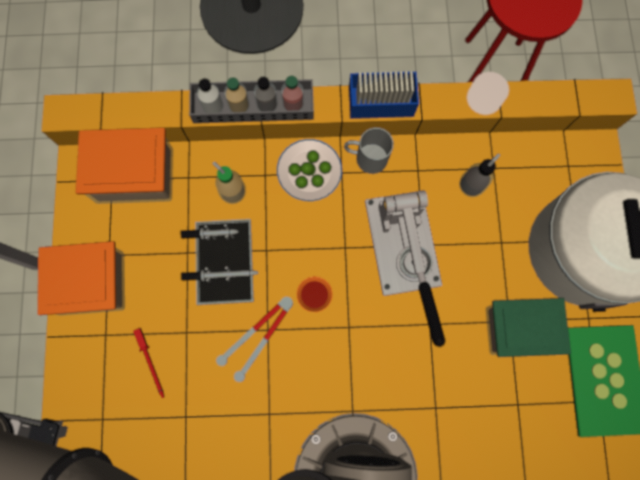

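View pics/side.png

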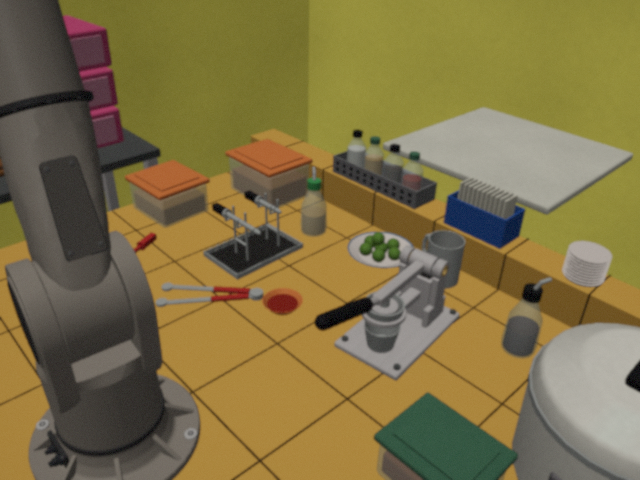

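The candidates for the long pin in the top image are:
- **Pin at (192,277) to (258,272):** the longer shank, about 60 px, on the front hooks. By the description this is the long pin.
- **Pin at (190,234) to (238,232):** shorter, on the back hooks, so this is the short pin.
- **Red object at (142,340) to (162,400):** a look-alike on the counter, not to be touched.

The press yoke is at about (405,203). I'll check the choice with a crop and compute the positions.

```bash
python3 - <<'E'
from h import *
np.set_printoptions(precision=4,suppress=True)
c=vision.calibration("top");cs=vision.calibration("side")
im=cv2.imread("pics/top.png");
a=cv2.resize(im[215:315,170:270],(400,400),interpolation=cv2.INTER_CUBIC);b=cv2.resize(im[180:280,350:450],(400,400),interpolation=cv2.INTER_CUBIC)
cv2.imwrite("pics/crop1.png",np.hstack([a,b]))
for n,uv,z in [("handle",(192,277),.115),("tip",(259,272),.115),("shandle",(190,234),.115),("stip",(238,232),.115),("stand",(223,261),0),("near",(388,205),.145),("far",(425,199),.145),("lever",(406,198),.145)]:
    print(n,onz(c,uv,z))
print(tri([ray(c,(425,199)),ray(cs,(447,272))]),tri([ray(c,(406,198)),ray(cs,(427,264))]),tri([ray(c,(192,277)),ray(cs,(219,209))]),tri([ray(c,(259,272)),ray(cs,(256,231))]))
w=vision.calibration("wrist");R=cv2.Rodrigues(np.array(w["rvec"]))[0];print(R, -R.T@np.array(w["tvec"]).ravel(),w["fovy"])
E
```

```text
handle [0.4692 0.3647 0.115 ]
tip [0.476  0.2094 0.115 ]
shandle [0.5714 0.3706 0.115 ]
stip [0.5726 0.2576 0.115 ]
stand [0.5252 0.3098 0.    ]
near [ 0.6191 -0.0951  0.145 ]
far [ 0.6309 -0.1825  0.145 ]
lever [ 0.6347 -0.1382  0.145 ]
(array([ 0.6347, -0.1859,  0.1393]), [0.0029080327920569084, 0.0029080327920568607]) (array([ 0.6367, -0.1393,  0.1352]), [0.000957509746323736, 0.0009575097463238787]) (array([0.4688, 0.3645, 0.1163]), [0.00022538990926468201, 0.00022538990926461756]) (array([0.4708, 0.2114, 0.1223]), [0.004743491203167537, 0.004743491203167464])
[[ 0.2336  0.9723  0.0005]
 [ 0.9469 -0.2276  0.2269]
 [ 0.2208 -0.0526 -0.9739]] [0.0934 0.6718 0.3836] 59.90876468651588
```

View pics/crop1.png

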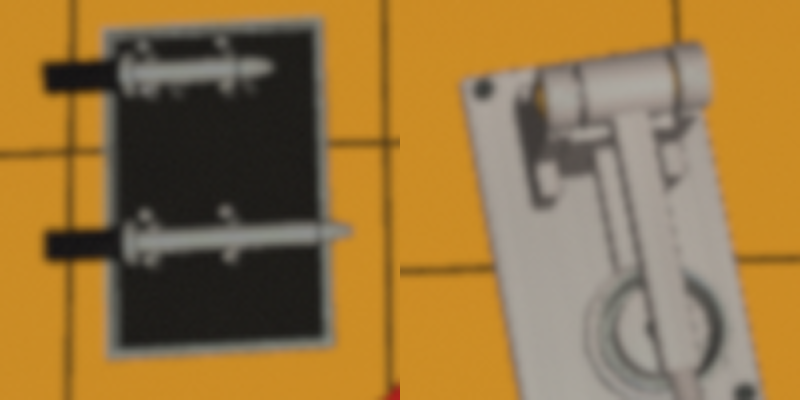

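The crop confirms the choice: the lower pin, on the front hooks, has the long shank with its nose past the tray edge. Its handle is at about (192,277). The upper one is clearly shorter. The yoke axis runs along the top of the press, tilted about 8°.

```bash
cat >> h.py <<'E'
from scipy.spatial.transform import Rotation as Ro
def down(yaw): # yaw of tool x (deg), tool z down
    a=np.radians(yaw); x=np.array([np.cos(a),np.sin(a),0]); z=np.array([0,0,-1.]); return np.c_[x,np.cross(z,x),z]
def plan(p1,R1,n,p0=None,R0=None):
    s=manip.get_state(); p=np.array(s["tcp_pos"]) if p0 is None else np.array(p0,float); R=np.array(s["eef_rot"]) if R0 is None else R0
    p1=np.array(p1,float)
    for i in range(n):
        k=n-i; o=np.round(R.T@((p1-p)/k)/.04,3); w=np.round(Ro.from_matrix(R.T@R1).as_rotvec()/k/np.radians(6),3)
        p=p+R@(o*.04); R=R@Ro.from_rotvec(w*np.radians(6)).as_matrix(); print(o.tolist(),w.tolist())
    print("->",p,"yaw",np.degrees(np.arctan2(R[1,0],R[0,0])))
E
python3 - <<'E'
from h import *
plan((.469,.365,.24),down(92.5),15)
E
```

```text
[-0.617, -0.35, -0.029] [-0.0, 0.0, 0.821]
[-0.645, -0.296, -0.029] [-0.0, 0.0, 0.821]
[-0.668, -0.239, -0.029] [-0.0, 0.0, 0.821]
[-0.686, -0.181, -0.029] [-0.0, 0.0, 0.822]
[-0.699, -0.122, -0.029] [-0.0, 0.0, 0.821]
[-0.707, -0.061, -0.029] [-0.0, 0.0, 0.822]
[-0.71, -0.0, -0.029] [-0.0, 0.0, 0.821]
[-0.707, 0.061, -0.029] [-0.0, 0.0, 0.822]
[-0.699, 0.121, -0.029] [-0.0, 0.0, 0.821]
[-0.686, 0.181, -0.03] [-0.0, 0.0, 0.822]
[-0.668, 0.239, -0.029] [-0.0, 0.0, 0.821]
[-0.645, 0.296, -0.03] [-0.0, 0.0, 0.822]
[-0.617, 0.35, -0.029] [-0.0, 0.0, 0.821]
[-0.585, 0.402, -0.03] [-0.0, 0.0, 0.822]
[-0.548, 0.451, -0.029] [-0.001, 0.001, 0.821]
-> [0.46899836 0.36498653 0.23998697] yaw 92.502976046344
```

Request:
arm_command(deltas=[{"offset": [-0.617,-0.35,-0.029],"rot": [0,0,0.82],"jaw": 50},{"offset": [-0.645,-0.296,-0.029],"rot": [0,0,0.82],"jaw": 50},{"offset": [-0.668,-0.239,-0.029],"rot": [0,0,0.82],"jaw": 50},{"offset": [-0.686,-0.181,-0.029],"rot": [0,0,0.82],"jaw": 50},{"offset": [-0.699,-0.122,-0.029],"rot": [0,0,0.82],"jaw": 50}])

```text
clock: 1.72
tcp_pos: [0.2626, 0.5585, 0.2284]
eef_rot: [[-0.784, 0.62, -0.0], [0.62, 0.784, 0.0], [0.0, 0.0, -1.0]]
ft_force: [0.1, -0.3, -0.9]
opening: 0.538
```

Request:
arm_command(deltas=[{"offset": [-0.707,-0.061,-0.029],"rot": [0,0,0.82],"jaw": 50},{"offset": [-0.71,0,-0.029],"rot": [0,0,0.82],"jaw": 50},{"offset": [-0.707,0.061,-0.029],"rot": [0,0,0.82],"jaw": 50},{"offset": [-0.699,0.121,-0.029],"rot": [0,0,0.82],"jaw": 50},{"offset": [-0.686,0.181,-0.029],"rot": [0,0,0.82],"jaw": 50}])

```text
clock: 2.35
tcp_pos: [0.3669, 0.4609, 0.2342]
eef_rot: [[-0.452, 0.892, 0.0], [0.892, 0.452, 0.0], [0.0, 0.0, -1.0]]
ft_force: [0.4, -0.3, -0.9]
opening: 0.532
```

Request:
arm_command(deltas=[{"offset": [-0.668,0.239,-0.029],"rot": [0,0,0.82],"jaw": 50},{"offset": [-0.645,0.296,-0.029],"rot": [0,0,0.82],"jaw": 50},{"offset": [-0.617,0.35,-0.029],"rot": [0,0,0.82],"jaw": 50},{"offset": [-0.585,0.402,-0.029],"rot": [0,0,0.82],"jaw": 50},{"offset": [-0.548,0.451,-0.029],"rot": [0,0,0.82],"jaw": 50}])

```text
clock: 2.98
tcp_pos: [0.4707, 0.364, 0.24]
eef_rot: [[-0.04, 0.999, 0.0], [0.999, 0.04, -0.0], [-0.0, 0.0, -1.0]]
ft_force: [0.6, 0.5, -0.2]
opening: 0.532
```

```bash
python3 - <<'E'
from h import *
np.set_printoptions(precision=4,suppress=True)
s=manip.get_state();print(s["clock"],s["tcp_pos"],s["eef_rot"][:,0],s["joint_pos"],s["ft_force"])
c=vision.calibration("wrist");im=vision.capture("wrist")
for q in proj(c,[(.469,.365,.115),(.476,.209,.115)]): print(q)
for t in("pin_handle","pin_tip","pin","short_pin","hook"):
    print(t,[(np.round(r["uv"]).tolist(),round(r["confidence"],2),onz(c,r["uv"],.115)) for r in nets.tip_of("wrist",t)][:4])
save("w1",im)
E
```

```text
2.975 [0.4707 0.364  0.24  ] [-0.0402  0.9992 -0.    ] [-65.4903  17.1234  26.7774 102.7069  -8.6233  62.1842 -33.3901] [ 0.6491  0.4554 -0.1932]
[310.121 235.306]
[310.8625 425.2615]
pin_handle [([310.0, 235.0], 0.71, array([0.4692, 0.3654, 0.115 ])), ([169.0, 43.0], 0.66, array([0.372 , 0.4896, 0.115 ]))]
pin_tip [([24.0, 108.0], 0.88, array([0.2689, 0.447 , 0.115 ])), ([308.0, 416.0], 0.66, array([0.4735, 0.2174, 0.115 ]))]
pin [([138.0, 57.0], 0.79, array([0.3512, 0.4807, 0.115 ])), ([310.0, 273.0], 0.65, array([0.4701, 0.3373, 0.115 ]))]
short_pin [([448.0, 277.0], 0.72, array([0.5704, 0.3383, 0.115 ]))]
hook [([314.0, 284.0], 0.75, array([0.473, 0.329, 0.115]))]
```

View pics/w1.png

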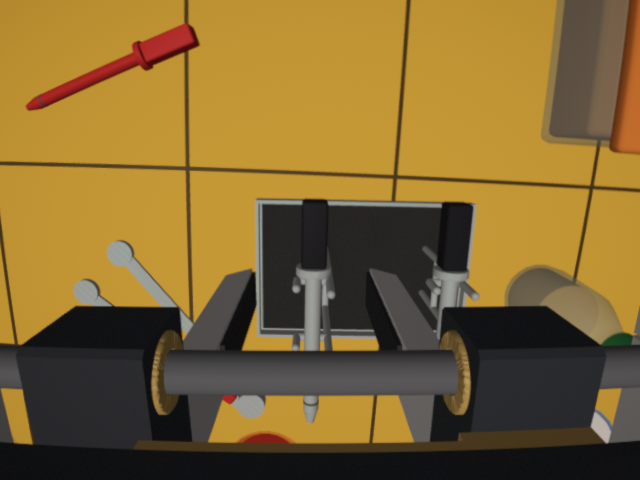

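The wrist view shows the long pin between the open jaws: handle at (315,235), collar at (313,272), nose at (311,420). The short pin is at about (455,235) and well clear.

```bash
python3 - <<'E'
from h import *
np.set_printoptions(precision=4,suppress=True)
c=vision.calibration("wrist")
im=cv2.cvtColor(cv2.imread("pics/w1.png"),cv2.COLOR_BGR2GRAY).astype(float)
for r in (210,225,240,255,270,300,310,330,340,345,400): print(r,im[r,290:340:2].astype(int).tolist())
for uv,z in [((315,202),.124),((315,235),.124),((315,267),.124),((313,272),.115),((312,330),.12),((311,421),.115)]: print(uv,onz(c,uv,z))
E
```

```text
210 [37, 39, 38, 37, 37, 36, 26, 32, 34, 34, 33, 32, 33, 33, 32, 32, 30, 31, 25, 28, 36, 37, 36, 36, 36]
225 [37, 37, 37, 38, 38, 35, 24, 31, 33, 33, 33, 31, 32, 31, 30, 30, 29, 30, 22, 33, 36, 36, 37, 35, 36]
240 [36, 37, 37, 36, 37, 36, 27, 31, 32, 31, 32, 31, 31, 30, 30, 30, 29, 29, 20, 34, 36, 36, 37, 37, 34]
255 [38, 38, 36, 36, 36, 34, 26, 31, 31, 29, 30, 30, 28, 30, 28, 27, 29, 25, 30, 61, 38, 35, 38, 35, 36]
270 [37, 37, 36, 96, 124, 126, 120, 105, 87, 80, 75, 74, 71, 72, 74, 76, 80, 89, 100, 99, 82, 40, 35, 35, 34]
300 [37, 36, 37, 35, 36, 36, 36, 62, 137, 151, 156, 157, 151, 139, 121, 85, 131, 158, 142, 70, 39, 39, 36, 37, 37]
310 [38, 37, 38, 38, 38, 36, 37, 71, 140, 151, 157, 157, 150, 137, 118, 74, 80, 77, 66, 55, 37, 36, 37, 36, 37]
330 [96, 98, 100, 102, 102, 104, 107, 116, 143, 152, 157, 156, 147, 133, 111, 100, 122, 87, 74, 65, 86, 132, 132, 133, 133]
340 [154, 125, 78, 68, 64, 123, 149, 130, 144, 152, 156, 154, 146, 130, 107, 129, 146, 99, 78, 67, 69, 149, 154, 154, 154]
345 [153, 117, 117, 110, 79, 141, 153, 133, 144, 152, 156, 154, 145, 130, 105, 145, 154, 116, 80, 70, 65, 128, 154, 154, 154]
400 [152, 152, 153, 153, 152, 152, 142, 128, 148, 153, 153, 148, 133, 112, 95, 153, 152, 153, 152, 152, 152, 152, 152, 152, 152]
(315, 202) [0.4694 0.3918 0.124 ]
(315, 235) [0.4705 0.3692 0.124 ]
(315, 267) [0.4716 0.3464 0.124 ]
(313, 272) [0.4706 0.3398 0.115 ]
(312, 330) [0.472  0.2969 0.12  ]
(311, 421) [0.4752 0.215  0.115 ]
```

Request:
arm_command(deltas=[{"offset": [0.075,0,0.7],"rot": [0,0,0],"jaw": 50},{"offset": [0,0,0.7],"rot": [0,0,0],"jaw": 50},{"offset": [0,0,0.7],"rot": [0,0,0],"jaw": 50},{"offset": [0,0,0.6],"rot": [0,0,0],"jaw": 50},{"offset": [0,0,0.45],"rot": [0,0,0],"jaw": 50}])

```text
clock: 3.9
tcp_pos: [0.4685, 0.3688, 0.1128]
eef_rot: [[-0.047, 0.999, -0.001], [0.999, 0.047, -0.0], [-0.0, -0.001, -1.0]]
ft_force: [-0.0, -0.1, 0.2]
opening: 0.531
```

Request:
arm_command(deltas=[{"offset": [0,0,0],"rot": [0,0,0],"jaw": 22},{"offset": [0,0,0],"rot": [0,0,0],"jaw": 10},{"offset": [0,0,0],"rot": [0,0,0],"jaw": 10},{"offset": [0,0,0],"rot": [0,0,0],"jaw": 10},{"offset": [0,0,0],"rot": [0,0,0],"jaw": 10}], squeeze=35)

```text
clock: 4.53
tcp_pos: [0.4692, 0.3686, 0.1143]
eef_rot: [[-0.046, 0.999, 0.0], [0.999, 0.046, 0.001], [0.001, 0.0, -1.0]]
ft_force: [-0.8, 0.7, 3.7]
opening: 0.188
```

```bash
python3 - <<'E'
from h import *
np.set_printoptions(precision=4,suppress=True)
s=manip.get_state();print(s["clock"],s["tcp_pos"],s["eef_rot"],s["ft_force"],s["opening"])
c=vision.calibration("wrist");save("w2",vision.capture("wrist"))
E
```

```text
4.525 [0.4692 0.3686 0.1143] [[-0.0459  0.9989  0.0003]
 [ 0.9989  0.0459  0.0006]
 [ 0.0006  0.0003 -1.    ]] [-0.7582  0.748   3.7008] 0.18795399606609428
```

View pics/w2.png

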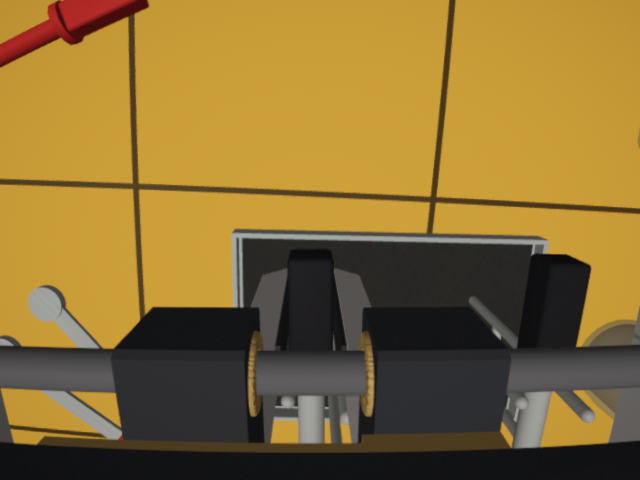

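Gripped: opening 17.7 mm on the handle, with the jaws around it at about (311,300). Next I'll lift straight up.

Request:
arm_command(deltas=[{"offset": [0,0,0],"rot": [0,0,0],"jaw": 10},{"offset": [0,0,-0.3],"rot": [0,0,0],"jaw": 10},{"offset": [0,0,-0.4],"rot": [0,0,0],"jaw": 10},{"offset": [0,0,-0.5],"rot": [0,0,0],"jaw": 10},{"offset": [0,0,-0.5],"rot": [0,0,0],"jaw": 10}], squeeze=50)

```text
clock: 5.2
tcp_pos: [0.4693, 0.3682, 0.1835]
eef_rot: [[-0.046, 0.999, 0.0], [0.999, 0.046, 0.0], [0.0, 0.0, -1.0]]
ft_force: [0.3, -0.2, -1.3]
opening: 0.188
```

Request:
arm_command(deltas=[{"offset": [0,0,-0.4],"rot": [0,0,0],"jaw": 10},{"offset": [0,0,-0.2],"rot": [0,0,0],"jaw": 10},{"offset": [0,0,0],"rot": [0,0,0],"jaw": 10},{"offset": [0,0,0],"rot": [0,0,0],"jaw": 10},{"offset": [0,0,0],"rot": [0,0,0],"jaw": 10}])

```text
clock: 5.82
tcp_pos: [0.469, 0.3681, 0.2052]
eef_rot: [[-0.046, 0.999, -0.001], [0.999, 0.046, -0.001], [-0.001, -0.001, -1.0]]
ft_force: [-0.1, 0.2, -1.6]
opening: 0.188
```

```bash
python3 - <<'E'
from h import *
np.set_printoptions(precision=4,suppress=True)
s=manip.get_state();print(s["clock"],s["tcp_pos"],s["eef_rot"],s["ft_force"],s["torque"],s["opening"])
cs=vision.calibration("side");ct=vision.calibration("top")
save("s2",vision.capture("side"));save("t2",vision.capture("top"))
p=np.array(s["tcp_pos"]);a=np.array(s["eef_rot"])[:,0]; tip=p-a*.154; print("exp tip",tip,proj(cs,[p,tip]),proj(ct,[p,tip]))
for n,c in(("side",cs),("top",ct)):
    for t in("pin_tip","bush_near","bush_far","lever"):
        print(n,t,[(np.round(r["uv"]).tolist(),round(r["confidence"],2)) for r in nets.tip_of(n,t)][:3])
a=cv2.imread("pics/s2.png")[150:290,180:320];b=cv2.imread("pics/t2.png")[180:320,170:310]
cv2.imwrite("pics/c2.png",np.hstack([cv2.resize(x,(400,400),interpolation=cv2.INTER_CUBIC) for x in(a,b)]))
E
```

```text
5.825 [0.469  0.3681 0.2052] [[-0.0459  0.9989 -0.0006]
 [ 0.9989  0.0459 -0.0008]
 [-0.0008 -0.0007 -1.    ]] [-0.1238  0.1504 -1.5967] [ 0.0818  0.0536 -0.0471] 0.18782967539752357
exp tip [0.476  0.2143 0.2054] [[215.5569 175.267 ]
 [257.7309 196.8452]] [[182.114  271.0651]
 [253.1276 265.6129]]
side pin_tip [([257.0, 200.0], 0.85), ([446.0, 269.0], 0.33)]
side bush_near [([404.0, 253.0], 0.92), ([517.0, 350.0], 0.56), ([443.0, 276.0], 0.18)]
side bush_far [([446.0, 271.0], 0.62)]
side lever [([425.0, 262.0], 0.76), ([445.0, 271.0], 0.24)]
top pin_tip [([160.0, 400.0], 0.77), ([256.0, 266.0], 0.7)]
top bush_near [([384.0, 202.0], 0.62)]
top bush_far [([313.0, 292.0], 0.68), ([428.0, 193.0], 0.63)]
top lever [([401.0, 197.0], 0.56)]
```

View pics/c2.png

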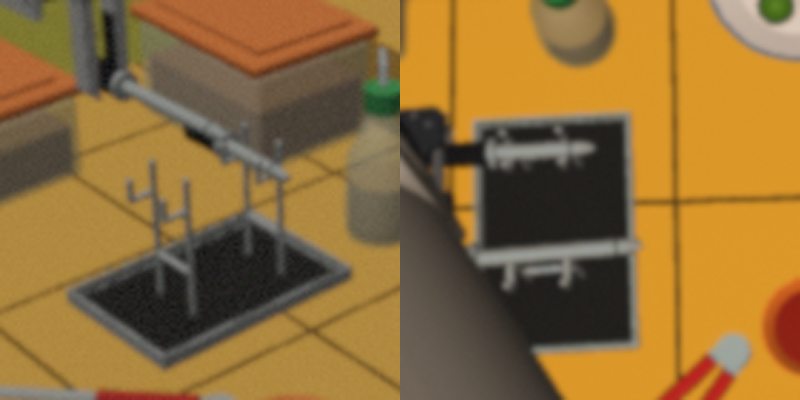

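Lifted and clear. The hooks in the front pair are empty, and the nose is at side (257,200) and top (253,266), matching the expected tip. The short pin is untouched. Next I'll zoom in on the yoke to locate its axis.

```bash
python3 - <<'E'
import cv2,numpy as np
a=cv2.imread("pics/s2.png")[235:295,385:465];b=cv2.imread("pics/t2.png")[180:240,365:445]
cv2.imwrite("pics/c3.png",np.vstack([np.hstack([cv2.resize(x,(400,300),interpolation=cv2.INTER_CUBIC) for x in(a,b)])]))
E
```

```text
(no output)
```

View pics/c3.png

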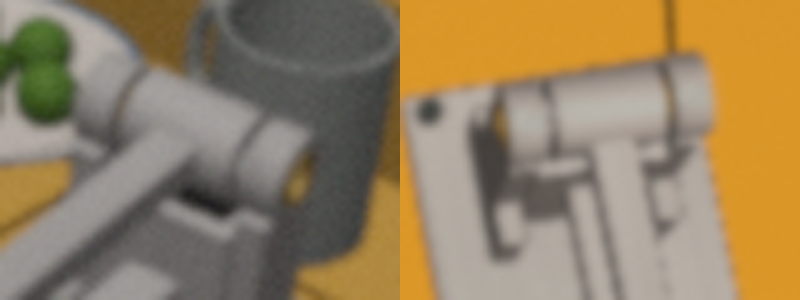

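```bash
python3 - <<'E'
from h import *
from scipy.optimize import least_squares
np.set_printoptions(precision=4,suppress=True)
cs=vision.calibration("side");ct=vision.calibration("top")
def W(v,P):
    a=v[2];R=np.array([[np.cos(a),-np.sin(a),0],[np.sin(a),np.cos(a),0],[0,0,1]]);return np.atleast_2d(P)@R.T+[v[0],v[1],0]
N=(0,48e-3,.145);F=(0,-48e-3,.145);L=(0,0,.145)   # origin on the axis
def res(v):
    q=W(v,[N,F]);t=proj(ct,q);s=proj(cs,q)
    return np.r_[t[0]-[385,203.5],t[1]-[427.5,198],s[1]-[445.3,270.7],0.5*(s[0]-[404,253])]
r=least_squares(res,[.63,-.14,.13]);v=r.x;print(v,np.degrees(v[2]),r.fun)
np.save("press.npy",v);print("near",W(v,N),"far",W(v,F))
th=np.linspace(0,2*np.pi,60)
out=[]
for f,c,(x0,y0) in(("s2",cs,(385,235)),("t2",ct,(365,180))):
    im=cv2.resize(cv2.imread(f"pics/{f}.png")[y0:y0+60,x0:x0+80],(400,300),interpolation=cv2.INTER_CUBIC)
    for y,rr in((48,20),(30,20),(-30,20),(-48,20),(-48,8),(48,8)):
        P=np.c_[rr*1e-3*np.cos(th),0*th+y*1e-3,.145+rr*1e-3*np.sin(th)]
        q=(proj(c,W(v,P))-[x0,y0]+.5)*5
        cv2.polylines(im,[np.round(q).astype(int)],True,(0,0,255) if rr>10 else(255,0,0),1)
    out.append(im)
cv2.imwrite("pics/c4.png",np.hstack(out))
E
```

```text
[ 0.6275 -0.1383  0.1017] 5.8275152020222185 [ 0.9515  0.082  -1.0583  0.3349  0.0182 -0.2495  0.6064 -0.1812]
near [[ 0.6226 -0.0905  0.145 ]] far [[ 0.6324 -0.186   0.145 ]]
```

View pics/c4.png

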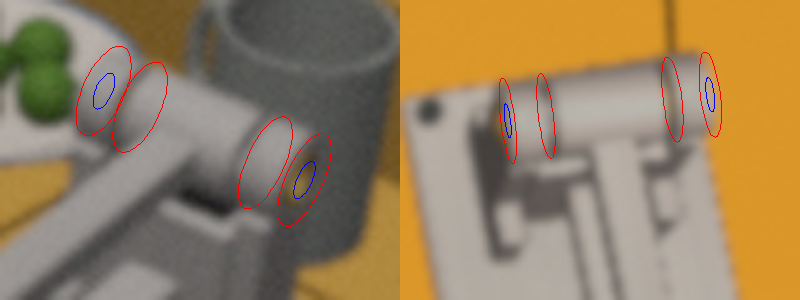

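The overlay shows the fit slightly off in yaw: the near rim is too high in the top view and the far rim too low in the side view. I'll get the yaw from line fits to the grey/orange edges.

```bash
python3 - <<'E'
from h import *
np.set_printoptions(precision=4,suppress=True)
ct=vision.calibration("top");cs=vision.calibration("side")
im=cv2.imread("pics/t2.png");S=cv2.cvtColor(cv2.GaussianBlur(im,(3,3),0),cv2.COLOR_BGR2HSV)[:,:,1].astype(float)
def cross(a,x0,th=120,rev=False):  # subpixel first crossing from high S to low S
    for i in range(len(a)-1):
        if a[i]>=th>a[i+1]: return x0+i+(a[i]-th)/(a[i]-a[i+1])
def fit(pts,z,n):
    P=np.array([onz(ct,p,z) for p in pts]);m=P.mean(0)
    for _ in range(3):
        m=P.mean(0);u,s,vt=np.linalg.svd(P-m);e=abs((P-m)[:,:2]@vt[0][[1,0]]*1) if 0 else abs((P-m)@np.array([-vt[0][1],vt[0][0],0])); P=P[e<=max(2*np.median(e),1e-4)]
    d=vt[0];print(n,len(P),"mid",m,"angle",np.degrees(np.arctan2(d[1],d[0]))%180,"rms mm",1e3*e.std());return m,d
L=[(cross(S[r,350:400],350),r) for r in range(212,288)];L=[p for p in L if p[0]]
fit(L,.01,"left edge (press x)")
R=[(cross(S[r,460:400:-1],0),r) for r in range(215,278)];R=[(460-p[0],p[1]) for p in R if p[0]]
fit(R,.01,"right edge")
B=[(c,300-cross(S[300:250:-1,c],0)) for c in range(388,414) if cross(S[300:250:-1,c],0)]
fit(B,.01,"front edge")
T=[(c,cross(S[180:215,c],180)) for c in range(390,425) if cross(S[180:215,c],180)]
m,d=fit(T,.163,"cyl top silhouette");print(T[0],T[-1])
# silhouette plane: camera centre + edge ray; axis at z=.145 at 20 mm from the plane
o,_=ray(ct,(320,240));n=np.cross(d,m-o);n/=np.linalg.norm(n)
if n[0]<0:n=-n
# axis point: plane distance -20mm (robot side, below)
for yy in(-.0905,-.138,-.186):
    # solve x: n.(p-o)=-.02
    x=(-.02-n[1]*(yy-o[1])-n[2]*(.145-o[2]))/n[0]+o[0];print("axis at y",yy,"x",x)
# far end and near end in top: scan along the axis row
for r in(192,195,198,201): print(r,"right end",460-cross(S[r,460:400:-1],0) if cross(S[r,460:400:-1],0) else None)
print("o",o)
E
```

```text
left edge (press x) 57 mid [ 0.5448 -0.0712  0.01  ] angle 7.548003395609243 rms mm 0.027874488377410245
right edge 46 mid [ 0.5387 -0.2248  0.01  ] angle 7.46319215296657 rms mm 0.02599726416655012
front edge 25 mid [ 0.4295 -0.1326  0.01  ] angle 97.59911638641634 rms mm 0.022494230153396955
cyl top silhouette 20 mid [ 0.6413 -0.1338  0.163 ] angle 97.45431995222218 rms mm 0.03122153834792813
(390, np.float64(195.5344827586207)) (424, np.float64(190.72916666666666))
axis at y -0.0905 x 0.6195881093115315
axis at y -0.138 x 0.6258030804078702
axis at y -0.186 x 0.6320834722525914
192 right end 425.3777777777778
195 right end 426.66037735849056
198 right end 427.1764705882353
201 right end 427.45283018867923
o [0.2628 0.0947 1.4589]
```

```bash
python3 - <<'E'
from h import *
np.set_printoptions(precision=4,suppress=True)
cs=vision.calibration("side");ct=vision.calibration("top")
a=np.radians(7.5);ex=np.array([np.cos(a),np.sin(a),0]);ey=np.array([-np.sin(a),np.cos(a),0])
im=cv2.imread("pics/t2.png");S=cv2.cvtColor(cv2.GaussianBlur(im,(3,3),0),cv2.COLOR_BGR2HSV)[:,:,1].astype(int)
for c in(370,376,395,405): print(c,"top",S[192:206,c].tolist(),"bot",S[284:300,c].tolist())
for uv in((366.5,199.5),(384,293.5),(440,285)):
    for z in(0,.01): P=onz(ct,uv,z);print(uv,z,P,"ex",P@ex,"ey",P@ey)
th=np.linspace(0,2*np.pi,60);out=[]
C=np.array([.6258,-.138,0])
for f,c,(x0,y0) in(("s2",cs,(385,235)),("t2",ct,(365,180))):
  I=cv2.resize(cv2.imread(f"pics/{f}.png")[y0:y0+60,x0:x0+80],(400,300),interpolation=cv2.INTER_CUBIC)
  for y,rr in((48,20),(30,20),(-30,20),(-48,20),(-48,8),(48,8)):
    P=C+rr*1e-3*np.outer(np.cos(th),ex)+y*1e-3*ey+np.outer(.145+rr*1e-3*np.sin(th),[0,0,1])
    cv2.polylines(I,[np.round((proj(c,P)-[x0,y0]+.5)*5).astype(int)],True,(0,0,255) if rr>10 else(255,0,0),1)
  out.append(I)
cv2.imwrite("pics/c5.png",np.hstack(out))
I=cv2.imread("pics/s2.png")[262:280,436:454].astype(int);m=(I[:,:,2]-I[:,:,0]>45);print(m.astype(int))
E
```

```text
370 top [208, 208, 207, 207, 203, 186, 150, 101, 56, 27, 19, 20, 24, 24] bot [207, 207, 207, 207, 207, 207, 207, 207, 207, 207, 207, 207, 207, 207, 207, 207]
376 top [208, 208, 207, 201, 177, 129, 72, 38, 26, 25, 25, 24, 26, 24] bot [207, 207, 207, 207, 207, 207, 207, 207, 207, 207, 207, 207, 207, 207, 207, 207]
395 top [204, 192, 158, 103, 55, 33, 29, 26, 24, 22, 21, 23, 25, 26] bot [19, 18, 18, 19, 19, 18, 19, 24, 41, 85, 143, 187, 203, 206, 207, 207]
405 top [178, 129, 71, 38, 31, 29, 26, 24, 21, 18, 19, 21, 22, 26] bot [21, 20, 20, 20, 20, 23, 34, 70, 128, 178, 202, 207, 207, 207, 207, 207]
(366.5, 199.5) 0 [ 0.6749 -0.0612  0.    ] ex 0.6610987565379906 ey -0.14876100809872334
(366.5, 199.5) 0.01 [ 0.672  -0.0601  0.01  ] ex 0.6584377788107069 ey -0.1473331182841356
(384, 293.5) 0 [ 0.4298 -0.0922  0.    ] ex 0.41407419707143284 ey -0.1475464419519294
(384, 293.5) 0.01 [ 0.4286 -0.091   0.01  ] ex 0.4131065013435413 ey -0.1461268776374372
(440, 285) 0 [ 0.4464 -0.2343  0.    ] ex 0.4120412086813138 ey -0.2905876806543773
(440, 285) 0.01 [ 0.4452 -0.2321  0.01  ] ex 0.41108744850158546 ey -0.28818760996760906
[[0 0 0 0 0 0 0 0 0 0 0 0 0 0 0 0 0 0]
 [0 0 0 0 0 0 0 0 0 0 0 0 0 0 0 0 0 0]
 [0 0 0 0 0 0 0 0 0 0 0 0 0 0 0 0 0 0]
 [0 0 0 0 0 0 0 0 0 0 0 0 0 0 0 0 0 0]
 [0 0 0 0 0 0 0 0 0 0 0 0 0 0 0 0 0 0]
 [0 0 0 0 0 0 0 0 0 0 0 0 0 0 0 0 0 0]
 [0 0 0 0 0 0 0 0 0 1 1 0 0 0 0 0 0 0]
 [0 0 0 0 0 0 0 0 1 1 1 0 0 0 0 0 0 0]
 [0 0 0 0 0 0 0 1 1 1 1 0 0 0 0 0 0 0]
 [0 0 0 0 0 0 0 1 1 1 1 0 0 0 0 0 0 0]
 [0 0 0 0 0 0 1 1 1 1 0 0 0 0 0 0 0 0]
 [0 0 0 0 0 0 1 1 1 1 0 0 0 0 0 0 0 0]
 [0 0 0 0 0 0 0 1 1 0 0 0 0 0 0 0 0 0]
 [0 0 0 0 0 0 0 0 0 0 0 0 0 0 0 0 0 0]
 [0 0 0 0 0 0 0 0 0 0 0 0 0 0 0 0 0 0]
 [0 0 0 0 0 0 0 0 0 0 0 0 0 0 0 0 0 0]
 [0 0 0 0 0 0 0 0 0 0 0 0 0 0 0 0 0 0]
 [0 0 0 0 0 0 0 0 0 0 0 0 0 0 0 0 0 0]]
```

View pics/c5.png

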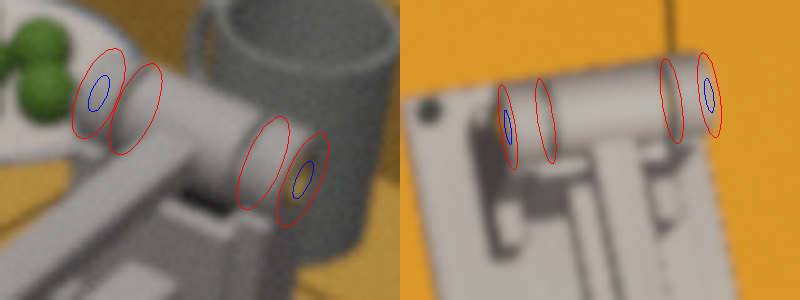

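The overlay now fits in both views: far brass ring at side (444.5,271), near brass at top (385,204). I'll check the brass-ring ray, then plan the move to the pre-insert pose.

```bash
python3 - <<'E'
from h import *
np.set_printoptions(precision=4,suppress=True)
cs=vision.calibration("side");ct=vision.calibration("top")
print(onz(cs,(444.5,271.2),.145),onz(ct,(385,204),.145))
plan((.597,.082,.205),down(97.5),10)
E
```

```text
[ 0.629  -0.1865  0.145 ] [ 0.6217 -0.0882  0.145 ]
[-0.73, 0.287, 0.002] [-0.0, 0.0, -0.081]
[-0.732, 0.28, 0.002] [-0.0, 0.0, -0.081]
[-0.734, 0.274, 0.002] [-0.0, 0.0, -0.081]
[-0.737, 0.268, 0.002] [-0.0, 0.0, -0.081]
[-0.739, 0.262, 0.002] [-0.0, 0.0, -0.081]
[-0.741, 0.255, 0.002] [-0.0, 0.0, -0.081]
[-0.743, 0.249, 0.002] [-0.0, 0.0, -0.081]
[-0.746, 0.243, 0.003] [-0.0, 0.0, -0.081]
[-0.748, 0.236, 0.002] [-0.0, 0.0, -0.082]
[-0.749, 0.23, 0.003] [-0.001, 0.0, -0.081]
-> [0.597 0.082 0.205] yaw 97.4989286110464
```

Request:
arm_command(deltas=[{"offset": [-0.73,0.287,0],"rot": [0,0,-0.08],"jaw": 10},{"offset": [-0.732,0.28,0],"rot": [0,0,-0.08],"jaw": 10},{"offset": [-0.734,0.274,0],"rot": [0,0,-0.08],"jaw": 10},{"offset": [-0.737,0.268,0],"rot": [0,0,-0.08],"jaw": 10},{"offset": [-0.739,0.262,0],"rot": [0,0,-0.08],"jaw": 10}])

```text
clock: 6.95
tcp_pos: [0.5335, 0.2242, 0.206]
eef_rot: [[-0.088, 0.996, 0.0], [0.996, 0.088, 0.0], [0.0, 0.0, -1.0]]
ft_force: [0.4, 0.1, -1.3]
opening: 0.186
```

Request:
arm_command(deltas=[{"offset": [-0.741,0.255,0],"rot": [0,0,-0.08],"jaw": 10},{"offset": [-0.743,0.249,0],"rot": [0,0,-0.08],"jaw": 10},{"offset": [-0.746,0.243,0],"rot": [0,0,-0.08],"jaw": 10},{"offset": [-0.748,0.236,0],"rot": [0,0,-0.08],"jaw": 10},{"offset": [-0.749,0.23,0],"rot": [0,0,-0.08],"jaw": 10}])

```text
clock: 7.58
tcp_pos: [0.5973, 0.081, 0.2059]
eef_rot: [[-0.13, 0.992, 0.0], [0.992, 0.13, 0.0], [0.0, 0.0, -1.0]]
ft_force: [-0.0, -0.1, -1.3]
opening: 0.187
```

Request:
arm_command(deltas=[{"offset": [0,0,0.4],"rot": [0,0,0],"jaw": 10},{"offset": [0,0,0.5],"rot": [0,0,0],"jaw": 10},{"offset": [0,0,0.4],"rot": [0,0,0],"jaw": 10},{"offset": [0,0,0.2],"rot": [0,0,0],"jaw": 10},{"offset": [0,0,0],"rot": [0,0,0],"jaw": 10}])

```text
clock: 8.2
tcp_pos: [0.5967, 0.0821, 0.1455]
eef_rot: [[-0.13, 0.992, -0.001], [0.992, 0.13, -0.0], [-0.0, -0.001, -1.0]]
ft_force: [-0.6, 0.7, -1.8]
opening: 0.186
```

```bash
python3 - <<'E'
from h import *
np.set_printoptions(precision=4,suppress=True)
s=manip.get_state();print(s["clock"],s["tcp_pos"],s["eef_rot"],s["ft_force"],s["opening"])
cs=vision.calibration("side");ct=vision.calibration("top")
save("s3",vision.capture("side"));save("t3",vision.capture("top"))
p=np.array(s["tcp_pos"]);a=np.array(s["eef_rot"])[:,0]; tip=p-a*.154;print("tip exp",tip,proj(cs,[tip]),proj(ct,[tip]))
for n in("side","top"):
    for t in("pin_tip","bush_near","bush_far"):
        print(n,t,[(np.round(r["uv"],1).tolist(),round(r["confidence"],2)) for r in nets.tip_of(n,t)][:3])
x0,y0=370,215;A=cv2.imread("pics/s3.png")[y0:y0+75,x0:x0+100];x1,y1=345,170;B=cv2.imread("pics/t3.png")[y1:y1+75,x1:x1+100]
cv2.imwrite("pics/c6.png",np.hstack([cv2.resize(x,(400,300),interpolation=cv2.INTER_CUBIC) for x in(A,B)]))
E
```

```text
8.2 [0.5967 0.0821 0.1455] [[-0.1296  0.9916 -0.0008]
 [ 0.9916  0.1296 -0.0003]
 [-0.0002 -0.0009 -1.    ]] [-0.6125  0.6883 -1.7672] 0.18565204129692595
tip exp [ 0.6166 -0.0706  0.1455] [[396.04   249.5833]] [[377.5845 206.2788]]
side pin_tip [([398.7, 252.0], 0.62), ([517.4, 348.8], 0.37)]
side bush_near [([402.7, 251.1], 0.87)]
side bush_far [([445.6, 268.6], 0.95)]
top pin_tip [([378.1, 203.8], 0.7), ([161.1, 396.2], 0.6)]
top bush_near [([385.9, 204.5], 0.82), ([428.5, 198.0], 0.64)]
top bush_far [([424.3, 193.6], 0.94)]
```

View pics/c6.png

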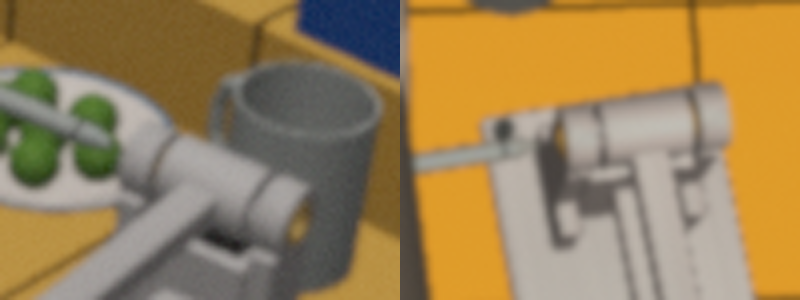

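The top view shows the pin line, tip at (476−345 → pixel 376,207), running into the near brass mouth. In the side view its extension passes through the far brass ring. I'll insert gently.

Request:
arm_command(deltas=[{"offset": [-0.2,0,0],"rot": [0,0,0],"jaw": 10},{"offset": [-0.2,0,0],"rot": [0,0,0],"jaw": 10},{"offset": [-0.15,0,0],"rot": [0,0,0],"jaw": 10},{"offset": [-0.15,0,0],"rot": [0,0,0],"jaw": 10},{"offset": [-0.1,0,0],"rot": [0,0,0],"jaw": 10}])

```text
clock: 9.22
tcp_pos: [0.6011, 0.0497, 0.1459]
eef_rot: [[-0.129, 0.992, -0.0], [0.992, 0.129, -0.0], [-0.0, -0.0, -1.0]]
ft_force: [-0.9, -0.3, -1.4]
opening: 0.189
```

Request:
arm_command(deltas=[{"offset": [-0.15,0,0],"rot": [0,0,0],"jaw": 10},{"offset": [-0.15,0,0],"rot": [0,0,0],"jaw": 10},{"offset": [-0.15,0,0],"rot": [0,0,0],"jaw": 10},{"offset": [-0.15,0,0],"rot": [0,0,0],"jaw": 10},{"offset": [-0.1,0,0],"rot": [0,0,0],"jaw": 10}])

```text
clock: 9.85
tcp_pos: [0.6047, 0.0219, 0.1459]
eef_rot: [[-0.129, 0.992, -0.0], [0.992, 0.129, -0.0], [-0.0, -0.0, -1.0]]
ft_force: [-1.2, -0.3, -1.8]
opening: 0.187
```

Request:
arm_command(deltas=[{"offset": [-0.15,0,0],"rot": [0,0,0],"jaw": 10},{"offset": [-0.15,0,0],"rot": [0,0,0],"jaw": 10},{"offset": [-0.15,0,0],"rot": [0,0,0],"jaw": 10},{"offset": [-0.15,0,0],"rot": [0,0,0],"jaw": 10},{"offset": [-0.1,0,0],"rot": [0,0,0],"jaw": 10}])

```text
clock: 10.48
tcp_pos: [0.6083, -0.0059, 0.1459]
eef_rot: [[-0.129, 0.992, -0.0], [0.992, 0.129, -0.0], [-0.0, -0.0, -1.0]]
ft_force: [0.1, -0.1, -1.2]
opening: 0.187
```

Request:
arm_command(deltas=[{"offset": [-0.1,0,0],"rot": [0,0,0],"jaw": 10},{"offset": [-0.1,0,0],"rot": [0,0,0],"jaw": 10},{"offset": [-0.1,0,0],"rot": [0,0,0],"jaw": 10},{"offset": [-0.1,0,0],"rot": [0,0,0],"jaw": 10},{"offset": [-0.1,0,0],"rot": [0,0,0],"jaw": 10}])

```text
clock: 11.1
tcp_pos: [0.6109, -0.0255, 0.1459]
eef_rot: [[-0.129, 0.992, -0.0], [0.992, 0.129, -0.0], [-0.0, -0.0, -1.0]]
ft_force: [-0.9, -0.8, -1.9]
opening: 0.185
```

Request:
arm_command(deltas=[{"offset": [-0.1,0,0],"rot": [0,0,0],"jaw": 10},{"offset": [-0.1,0,0],"rot": [0,0,0],"jaw": 10},{"offset": [-0.1,0,0],"rot": [0,0,0],"jaw": 10},{"offset": [-0.1,0,0],"rot": [0,0,0],"jaw": 10},{"offset": [-0.1,0,0],"rot": [0,0,0],"jaw": 10}])

```text
clock: 11.72
tcp_pos: [0.6135, -0.0453, 0.1459]
eef_rot: [[-0.129, 0.992, -0.0], [0.992, 0.129, 0.0], [0.0, -0.0, -1.0]]
ft_force: [-0.1, 0.4, -2.2]
opening: 0.188
```

Request:
arm_command(deltas=[{"offset": [-0.05,0,0],"rot": [0,0,0],"jaw": 10},{"offset": [-0.05,0,0],"rot": [0,0,0],"jaw": 10},{"offset": [-0.05,0,0],"rot": [0,0,0],"jaw": 10},{"offset": [-0.05,0,0],"rot": [0,0,0],"jaw": 10},{"offset": [-0.05,0,0],"rot": [0,0,0],"jaw": 10}])

```text
clock: 12.35
tcp_pos: [0.6148, -0.055, 0.1459]
eef_rot: [[-0.129, 0.992, -0.0], [0.992, 0.129, -0.0], [-0.0, -0.0, -1.0]]
ft_force: [0.6, 0.4, -1.7]
opening: 0.186
```

About 6 mm remains. I'll creep until it touches.

Request:
arm_command(deltas=[{"offset": [-0.03,0,0],"rot": [0,0,0],"jaw": 10},{"offset": [-0.03,0,0],"rot": [0,0,0],"jaw": 10},{"offset": [-0.03,0,0],"rot": [0,0,0],"jaw": 10},{"offset": [-0.03,0,0],"rot": [0,0,0],"jaw": 10},{"offset": [-0.02,0,0],"rot": [0,0,0],"jaw": 10}])

```text
clock: 12.98
tcp_pos: [0.6151, -0.0568, 0.1458]
eef_rot: [[-0.132, 0.991, -0.002], [0.991, 0.132, 0.004], [0.004, -0.001, -1.0]]
ft_force: [-5.9, 19.1, 5.0]
opening: 0.189
```

Request:
arm_command(deltas=[{"offset": [-0.025,0,0],"rot": [0,0,0],"jaw": 10},{"offset": [-0.025,0,0],"rot": [0,0,0],"jaw": 10},{"offset": [-0.025,0,0],"rot": [0,0,0],"jaw": 10},{"offset": [0,0,0],"rot": [0,0,0],"jaw": 10},{"offset": [0,0,0],"rot": [0,0,0],"jaw": 10}])

```text
clock: 13.6
tcp_pos: [0.6151, -0.0569, 0.1457]
eef_rot: [[-0.134, 0.991, -0.003], [0.991, 0.134, 0.007], [0.007, -0.002, -1.0]]
ft_force: [-10.1, 30.4, 9.3]
opening: 0.185
```

A firm stop, reaching 30 N. I'll relax the push to a light one and check with the cameras.

Request:
arm_command(deltas=[{"offset": [0.05,0,0],"rot": [0,0,0],"jaw": 10},{"offset": [0.03,0,0],"rot": [0,0,0],"jaw": 10},{"offset": [0,0,0],"rot": [0,0,0],"jaw": 10},{"offset": [0,0,0],"rot": [0,0,0],"jaw": 10},{"offset": [0,0,0],"rot": [0,0,0],"jaw": 10}])

```text
clock: 14.22
tcp_pos: [0.6151, -0.0568, 0.1458]
eef_rot: [[-0.132, 0.991, -0.002], [0.991, 0.132, 0.004], [0.004, -0.001, -1.0]]
ft_force: [-5.2, 17.1, 4.6]
opening: 0.19
```

```bash
python3 - <<'E'
from h import *
np.set_printoptions(precision=4,suppress=True)
s=manip.get_state();print(s["clock"],s["tcp_pos"],s["eef_rot"],s["ft_force"],s["opening"])
cs=vision.calibration("side");ct=vision.calibration("top")
save("s4",vision.capture("side"));save("t4",vision.capture("top"));save("w4",vision.capture("wrist"))
p=np.array(s["tcp_pos"]);a=np.array(s["eef_rot"])[:,0]; tip=p-a*.154;print("tip exp",tip,proj(cs,[tip]),proj(ct,[tip]))
for n in("side","top"):
    for t in("pin_tip","bush_far","lever"):
        print(n,t,[(np.round(r["uv"],1).tolist(),round(r["confidence"],2)) for r in nets.tip_of(n,t)][:3])
A=cv2.imread("pics/s4.png")[225:300,380:480];B=cv2.imread("pics/t4.png")[170:245,350:450];C=cv2.imread("pics/w4.png")[210:480,140:500]
cv2.imwrite("pics/c7.png",np.vstack([np.hstack([cv2.resize(x,(400,300),interpolation=cv2.INTER_CUBIC) for x in(A,B)]),cv2.copyMakeBorder(C,0,0,0,440,cv2.BORDER_CONSTANT)]))
E
```

```text
14.225 [ 0.6151 -0.0568  0.1458] [[-0.1317  0.9913 -0.0015]
 [ 0.9913  0.1317  0.0037]
 [ 0.0039 -0.001  -1.    ]] [-5.1891 17.1075  4.5741] 0.18974885246773252
tip exp [ 0.6354 -0.2095  0.1452] [[455.8803 274.8761]] [[436.3286 196.7924]]
side pin_tip [([455.4, 275.4], 0.58), ([405.4, 250.9], 0.49), ([313.5, 229.7], 0.27)]
side bush_far [([447.5, 270.7], 0.87), ([516.8, 347.7], 0.27)]
side lever [([425.5, 260.3], 0.68)]
top pin_tip [([160.4, 398.7], 0.82), ([437.2, 197.8], 0.41)]
top bush_far [([425.6, 194.0], 0.64)]
top lever []
```

View pics/c7.png

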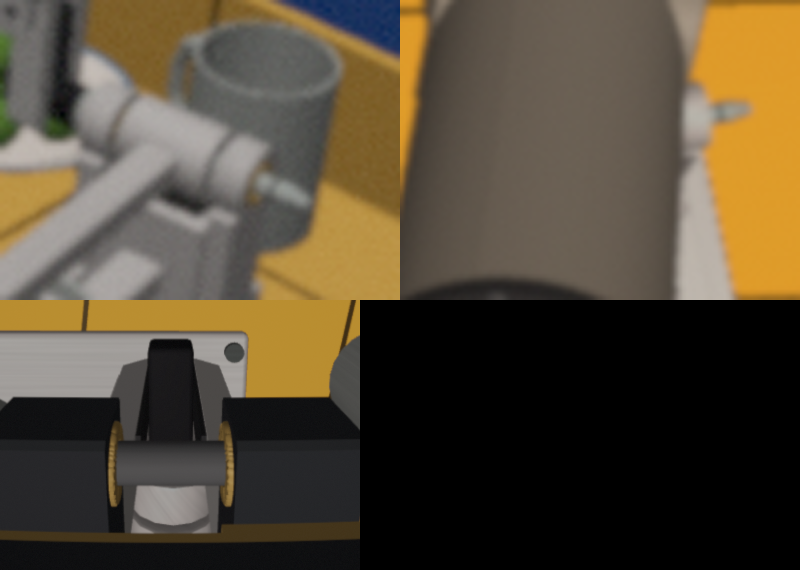

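The nose protrudes beyond the far bushing (side tip (455,275), top tip (437,198)), and the handle sits right by the near eye. I'll use the arc in the wrist view, at about (312,430), which is the eye/hub gap, to measure the collar gap.

```bash
python3 - <<'E'
from h import *
np.set_printoptions(precision=4,suppress=True)
c=vision.calibration("wrist");s=manip.get_state();p=np.array(s["tcp_pos"]);a=np.array(s["eef_rot"])[:,0]
print(s["clock"])
for d,z in((30,.165),(48-18,.165)): pass
for k in(24,30,34,48,52,56): print("mm ahead of TCP",k,proj(c,[p-a*k*1e-3+[0,0,.0195]]).round(1), "z.158:",proj(c,[p-a*k*1e-3+[0,0,.013]]).round(1))
g=cv2.cvtColor(cv2.imread("pics/w4.png"),cv2.COLOR_BGR2GRAY)
print("col312",g[392:446,312].tolist())
# silhouette tip in side and top along the pin line: far mouth face -> tip
for n,cc in(("s4",vision.calibration("side")),("t4",vision.calibration("top"))):
    im=cv2.imread(f"pics/{n}.png")
    for k in range(100,166,3):
        u,v=proj(cc,[p-a*k*1e-3])[0]; print(n,k,im[int(round(v)),int(round(u))].tolist(),end=" ")
    print()
E
```

```text
14.675
mm ahead of TCP 24 [[313.6 382.2]] z.158: [[313.5 373.1]]
mm ahead of TCP 30 [[313.6 395.7]] z.158: [[313.5 386.3]]
mm ahead of TCP 34 [[313.6 404.6]] z.158: [[313.5 394.9]]
mm ahead of TCP 48 [[313.5 434.6]] z.158: [[313.4 424.2]]
mm ahead of TCP 52 [[313.4 442.9]] z.158: [[313.3 432.2]]
mm ahead of TCP 56 [[313.4 451. ]] z.158: [[313.3 440.2]]
col312 [73, 71, 68, 70, 82, 98, 133, 157, 158, 158, 157, 157, 157, 158, 158, 158, 158, 157, 157, 156, 155, 155, 155, 155, 156, 157, 157, 158, 158, 158, 157, 155, 154, 154, 154, 154, 153, 151, 149, 147, 148, 148, 142, 96, 71, 70, 72, 72, 74, 76, 75, 64, 56, 54]
s4 100 [120, 123, 126] s4 103 [122, 124, 125] s4 106 [146, 150, 153] s4 109 [153, 155, 159] s4 112 [151, 154, 157] s4 115 [156, 159, 163] s4 118 [153, 155, 160] s4 121 [132, 135, 141] s4 124 [106, 116, 125] s4 127 [120, 128, 129] s4 130 [139, 144, 142] s4 133 [132, 136, 133] s4 136 [125, 128, 126] s4 139 [137, 142, 138] s4 142 [134, 138, 136] s4 145 [142, 146, 142] s4 148 [136, 139, 136] s4 151 [136, 141, 138] s4 154 [121, 124, 124] s4 157 [106, 111, 112] s4 160 [65, 122, 156] s4 163 [65, 141, 180] 
t4 100 [74, 84, 94] t4 103 [72, 82, 91] t4 106 [71, 81, 89] t4 109 [67, 75, 84] t4 112 [74, 83, 90] t4 115 [106, 113, 119] t4 118 [147, 156, 161] t4 121 [170, 179, 182] t4 124 [170, 179, 182] t4 127 [170, 179, 182] t4 130 [165, 174, 179] t4 133 [146, 154, 155] t4 136 [130, 138, 137] t4 139 [124, 133, 131] t4 142 [134, 145, 145] t4 145 [140, 152, 156] t4 148 [136, 149, 156] t4 151 [131, 146, 155] t4 154 [124, 146, 164] t4 157 [73, 153, 210] t4 160 [47, 155, 221] t4 163 [43, 156, 222]
```

In the tool's frame, the near eye begins 30 mm ahead of the TCP and its inner rim is at 48 mm (row 435). That puts the collar face, also at 30 mm, flush on the bushing. The nose ends at about 155 mm, roughly 28 mm beyond the far mouth. The pin is home, so I'm handing in.

```bash
python3 - <<'E'
from station import manip
s=manip.get_state();print(s["clock"],s["tcp_pos"],s["ft_force"],s["opening"],abs(s["joint_vel"]).max())
print(manip.job_done())
E
```

```text
14.675 [ 0.61504468 -0.05682014  0.14575995] [-6.23068115 16.20601415  4.21588582] 0.19063462024820074 0.1429877601595447
the job is handed in; nothing more can be done
None
```

The long pin is in and home: it runs through the near bushing, the lever's eye and the far bushing. The arm is still gripping it by the handle so you can snap on the clip. I handed the job in at about 14.7 s; it reports no verdict.

**Last checks that agreed:**
- **Collar:** the pin met a firm stop. In the wrist view the near eye's face lies about 30 mm ahead of the grip point, which is where the collar face should be.
- **Nose:** in the side and top views it shows about 28 mm beyond the far bushing by the wrist-based estimate.
- **Grip and push:** the jaws are 18 mm open on the handle with a grip set to 50 N. The arm still presses toward home, reading about 16 N along the pin and 6 N sideways, and nothing is moving.
- **Short pin and bystanders:** the short pin was still on its hooks after the lift. I didn't check it or the bystanders again at the end.

**Checks that disagreed:**
- **Press position:** the outline of the base plate put the yoke about 8 mm closer to the robot than the yoke's own outline and the brass rings did. I used the yoke, and the pin went in without noticeable force until it met the stop.
- **Collar gap:** my first estimate from the top and side cameras left about 3–4 mm between collar and bushing. The wrist view and the firm stop say it is flush, and either value is within the 7 mm limit.
- **Lever in the final pictures:** the network found the lever's eye only in the side view, about where it had been before. It missed it in the top view, where the arm covers it.

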